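Refit the back plate and push-knob of a herb mill and keep it pressed

ROBOT

A 6-joint arm with a two-finger parallel gripper is mounted at the origin on the work surface. World frame = base frame: x ahead of the robot, y to its left, z up, the work surface at z = 0. Lengths are in m, angles in degrees, forces in N, time in s.
With the tool pointing down it reaches from about 0.35 to 0.975 m from the base axis. Payload 4.9 kg.
Tool frame: the origin (TCP) lies on the front face of the gripper's body, between the roots of the fingers; the fingertips stand 73 mm ahead of it and the grasp point (between the pads) lies env.grip_point_offset ahead of it (env.grip_point_offset is the distance from the TCP to the grasp point, in m); z points along the fingers, y is the direction in which the jaws open and shut (so a half turn about z gives the same grasp; the last joint's range is limited). The gripper opens to 85 mm and grips with 20 to 120 N. Pads are 22 mm wide; open, the fingers measure 114 mm over their backs; the gripper's body (76 mm by 85 mm) begins 54 mm behind the grasp point. The pads swing forward as they close: fully open they stand 13 mm farther back than shut.
Start: joints at [-70.989, 3.019, 92.412, -0, 84.569, -6.818], TCP at [0.272, -0.563, 0.304] pointing down, gripper open.
Joint ranges: [-172.51, 172.51], [-57.92, 126.97], [3.15, 148.05], [-58.71, 238.71], [5.1, 150.11], [-179.66, 179.66]. Speed limits (degrees/s): [147.25, 147.25, 180, 180, 180, 180].

INTERFACE

Orientations are given as a 3x3 rotation matrix whose columns are the frame's x, y, z axes.
In Python, from workcell import env gives the robot as it stands. The module is installed in compiled form; this text tells all that it offers.
- The arm moves only by the tool carry_out, never from a script. Its argument "rows" is a list of rows, each a list of 5 numbers: the shift along the tool's x, y, z in mm, then the turn about the tool's z in rad, then the closure, from -1 (fully open) to 1 (shut), so that 0 is half open. A call has 1 to 10 rows; each row is the pose to reach, as a shift and turn from the pose measured when the call began, along the tool's axes at that moment; what a row does not reach only later rows make up. A row lasts 1/8 s, in which the tool goes at most 62.5 mm and 10.7 degrees, less where a joint would pass 70% of its speed; a pose out of reach is approached as far as the arm can. A call with a gripper value outside its range is refused whole. The fingers move at their own pace and stop on an object; "squeeze" is the grip in N (left out, the last holds). Time passes only in rows, so rows that repeat a pose let the fingers close. It gives the time, the measured TCP pose, the force and the opening at its end, in the units of the state.
- env.get_state(): the state, without advancing time (a new reading comes with each control period).
- env.capture(name): name is "scene" or "top" or "wrist"; returns a dict with "frame" (400x640x3 uint8, red, green, blue), "z_map" (400x640 float32, m along the optical axis (not along the pixel's ray), 0 where there is no reading), "mtx" (3x3 intrinsics, pixels), "dist_coeffs" ([k1, k2, p1, p2, k3] as OpenCV has them; the pictures are not rectified), "R" (3x3) and "t" (3): a world point X has camera coordinates R X + t. Camera axes: x right, y down, z forward; pixel columns grow to the right and rows downward; lengths in m; the calibration is good to about 2 mm. A picture is of the moment at which its call begins.
- env.finish_job(): hands the job in, once; it reports no verdict.
The state is a dict: "time_s": time; "qpos": joint angles; "joint_velocities": joint speeds; "tau": joint torques, N m; "eef_pos": TCP position; "tcp_rot": TCP orientation; "ft_force": force on the tool from outside, world axes, zero at the start; "ft_torque": the same for the moment, N m; "gripper_width": opening from 0.0 (shut) to 1.0 (fully open).
Only numpy, scipy, OpenCV 4.12 (cv2) and the standard library are available. Lean on these libraries where they do the work, as an engineer would, in place of code of your own. Each camera call takes 0.05 s, during which the arm holds its last target.

TASK

Refit the controls of the herb mill: lower the loose back plate over the two locating pins on the mill's console until it lies flush, then pick up the red knob, turn it so that the flat in its bore (on the side of its white stripe) matches the white flat of the brass D-shaft, and push it fully home on the shaft. Then press the knob all the way in against its spring and finish while still holding it pressed down; do not let go. Leave the jars, mortar, weight and screwdriver where they are.

Things in the scene. Friction and masses are not known exactly. Their poses are not given: they have to be found in the camera images.
- plate_center (a point): Loose back plate, lying flat: aluminium, 64 (x) x 120 (y) x 6 mm, about 200 g, with a blue oblong neck 36 (x) x 60 (y) mm round its opening (28 x 52), standing 14 mm above the plate. 11 mm holes at y = +47 and -47 mm. Grip the neck across its 36 mm (along x). Half a turn makes no difference. Point on its upright axis, 10 mm above its underside; z up.
- mill_face (a point): Centre of the level mounting face (black gasket, 68 x 124 mm) on the fixed mill's white console, 55 mm above the counter, on the brass shaft's axis; z up. The seated plate's underside rests here, its y along this y, over the two steel pins. The console top is flat 90 mm to both sides in x and 85 mm to -y.
- pin_a (a point): Top of the steel locating pin at y = +47 mm of the face's frame; its twin is at y = -47 mm. Pins are 8 mm across and 11 mm high, the upper 5 mm tapering to 4 mm.
- chamber_top (a point): Top of the grip on the lid of the mill's steel grinding chamber, 200 mm from the shaft to +y of the face's frame, 168 mm above the counter. Chamber 140 mm across, lid 150 mm above the counter. Fixed; keep clear of it.
- shaft_tip (a point): Centre of the top of the upright brass D-shaft: 20 mm across, its one flat (painted white) 5 mm from the axis on the +x side of this frame (x points out of the flat, z up), top 4 mm tapered to two thirds. At rest it is 49 mm above the face; sprung, it pushes down 6 mm to a hard stop. Turning it is stiff (0.35 N m): turn the knob to suit.
- knob_center (a point): Red knob, upright, bore down: 48 (x) x 32 (y) x 44 mm high, 60 g; grip its 32 mm flat sides (along y). D-bore 16 mm deep, 22 mm across, its flat 6 mm from the axis on the +x side, which a white stripe marks on the top and end. Point at its centre, 22 mm up; z up. Home, its x matches the shaft's x and it is 6 mm above the shaft tip; pressed in, its foot is 7 mm above the neck.
- spindle (a joint): How far the shaft is pushed in, m: 0 at rest, 0.006 at its hard stop. The spring resists with 4 N at the start and 10 N at the stop.
- jar_a: Blue and white porcelain jar, 100 mm across, 122 mm high, origin under its centre. Leave it alone.
- jar_b: A second jar like it. Leave it alone.
- mortar: Brass mortar, 90 mm across, 85 mm high, origin under its centre. Leave it alone.
- weight: Brass scale weight, 30 mm across, 36 mm high, origin under its centre. Leave it alone.
- screwdriver: Blue-handled screwdriver, 170 mm long, lying along its x. Leave it alone.

How it is judged:
By the outcome, as a careful person would: the job done as asked, in the order asked, and still so for the second after the job is handed in, while the arm keeps its last pose, push and grip.
It also fails if it takes over 58 s, if anything falls off the work surface, if the arm or the gripper's body presses on something with over 40 N, if the wrist force passes 120 N, or if a joint passes its speed limit or range.

## Working session

There is one attempt and no reset: what is moved stays moved. The work goes in short steps, Python scripts to look and compute and a tool call to move; the robot and the scene stay as the last step left them, time stands still between calls to the robot, and variables do not carry over. Pictures are saved under pics/ and viewed, and the job is handed in when it is done.

Besides the shell and the picture viewer there is one more tool, called after "Emit:" as name(argument=value, ...) on one line, values as JSON. carry_out: Moves the arm, as the interface text tells. Its arguments: {"type":"object","properties":{"rows":{"type":"array"},"squeeze":{"type":"number"}},"required":["rows"]}

```bash
mkdir -p pics; ls; cat > h.py <<'E'
import numpy as np, cv2
from workcell import env
def snap(n,tag):
    c=env.capture(n); cv2.imwrite(f'pics/{tag}.png',c['frame'][:,:,::-1]); np.savez(f'pics/{tag}.npz',**{k:np.array(v) for k,v in c.items()}); return c
def load(tag): return dict(np.load(f'pics/{tag}.npz'))
def crop(tag,x0,y0,w,h,s,out):
    im=cv2.imread(f'pics/{tag}.png')[y0:y0+h,x0:x0+w]; cv2.imwrite(f'pics/{out}.png',cv2.resize(im,None,fx=s,fy=s,interpolation=cv2.INTER_CUBIC))
def ray(c,u,v):
    p=cv2.undistortPoints(np.array([[[u,v]]],float),c['mtx'],c['dist_coeffs'])[0,0]
    return c['R'].T@np.array([p[0],p[1],1.]), -c['R'].T@c['t']
def atz(c,u,v,z):
    d,o=ray(c,u,v); return o+d*(z-o[2])/d[2]
def dep(c,u,v):
    d,o=ray(c,u,v); z=c['z_map'][int(round(v)),int(round(u))]; return o+d*z
def proj(c,X):
    r,_=cv2.Rodrigues(c['R']); return cv2.projectPoints(np.array(X,float).reshape(-1,1,3),r,c['t'].astype(float),c['mtx'],c['dist_coeffs'])[0].reshape(-1,2)
def cloud(c):
    H,W=c['z_map'].shape; u,v=np.meshgrid(np.arange(W),np.arange(H))
    p=cv2.undistortPoints(np.stack([u,v],-1).reshape(-1,1,2).astype(float),c['mtx'],c['dist_coeffs']).reshape(H,W,2)
    P=np.concatenate([p,np.ones((H,W,1))],-1)*c['z_map'][...,None]
    return (P-c['t'])@c['R']
E
python3 - <<'E'
from h import *
print(env.grip_point_offset); s=env.get_state()
for k in s: print(k,np.round(s[k],4).tolist())
for n in ['scene','top','wrist']:
    c=snap(n,n+'0'); print(n,np.round(-c['R'].T@c['t'],3).tolist(),c['mtx'].tolist())
E
```

```text
pics
0.0539
time_s 0.0
qpos [-70.9887, 3.057, 92.4932, 0.0, 84.569, -6.8168]
joint_velocities [-0.0065, -0.0099, 0.0441, -0.1742, 0.0121, -0.0891]
tau [-0.0017, -39.3681, -37.0178, -0.0002, 0.0072, 0.0]
eef_pos [0.2722, -0.5621, 0.3027]
tcp_rot [[0.9001, 0.4357, -0.0007], [0.4357, -0.9001, 0.002], [0.0002, -0.0021, -1.0]]
ft_force [-0.2032, 1.2467, -0.293]
ft_torque [0.0073, -0.0506, 0.0161]
gripper_width 0.9984
scene [1.038, -0.408, 1.069] [[498.1722756832544, 0.0, 319.78036394410503], [0.0, 498.1722756832544, 193.07602356454382], [0.0, 0.0, 1.0]]
top [0.435, -0.04, 1.058] [[393.8124221812464, 0.0, 321.21886942741395], [0.0, 393.8124221812464, 197.0504095021625], [0.0, 0.0, 1.0]]
wrist [0.341, -0.528, 0.371] [[304.9438768489732, 0.0, 316.92326635624426], [0.0, 304.9438768489732, 197.83433665819925], [0.0, 0.0, 1.0]]
```

View pics/top0.png

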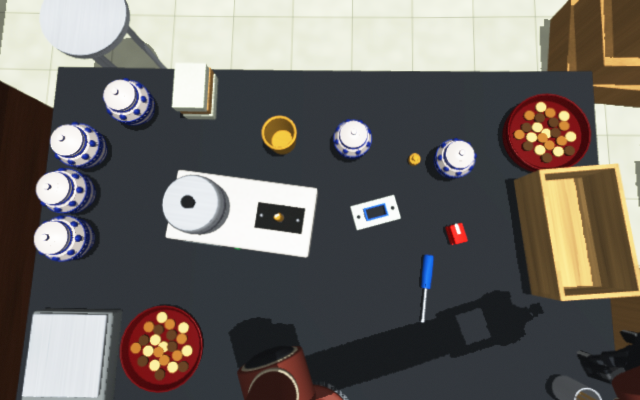

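View pics/scene0.png

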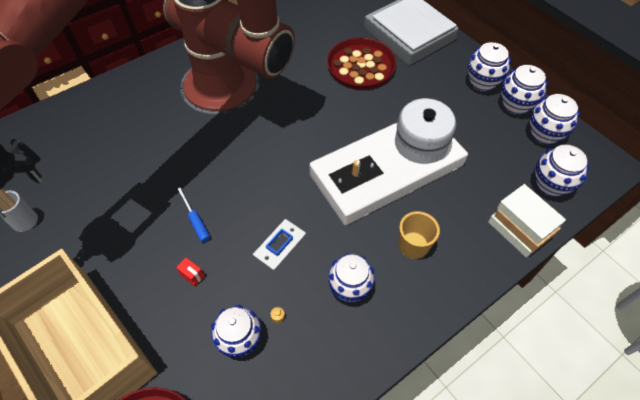

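View pics/wrist0.png

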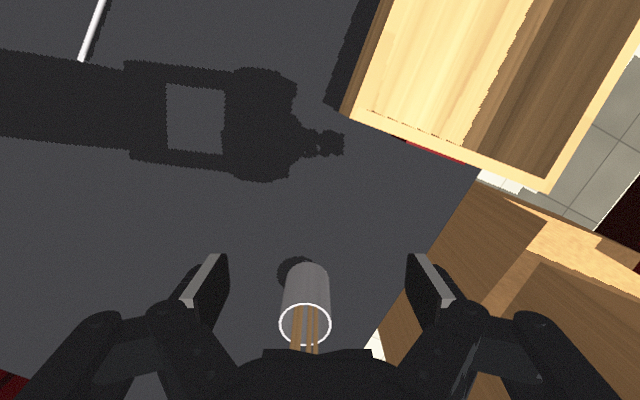

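The top view shows the console at (240,215), plate at (376,211), red knob at (457,233) and screwdriver at (427,285). I'll enlarge these areas.

```bash
python3 - <<'E'
from h import *
crop('top0',240,190,80,55,10,'t_con'); crop('top0',340,185,80,55,10,'t_plate'); crop('top0',435,210,50,45,12,'t_knob'); crop('scene0',170,210,140,90,5,'s_pk'); crop('scene0',310,130,100,75,8,'s_con')
E
```

```text
(no output)
```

View pics/t_con.png

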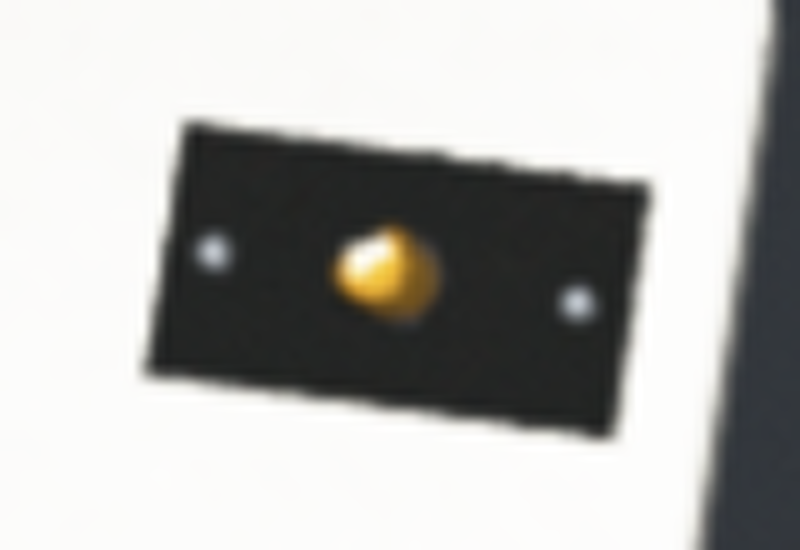

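View pics/t_plate.png

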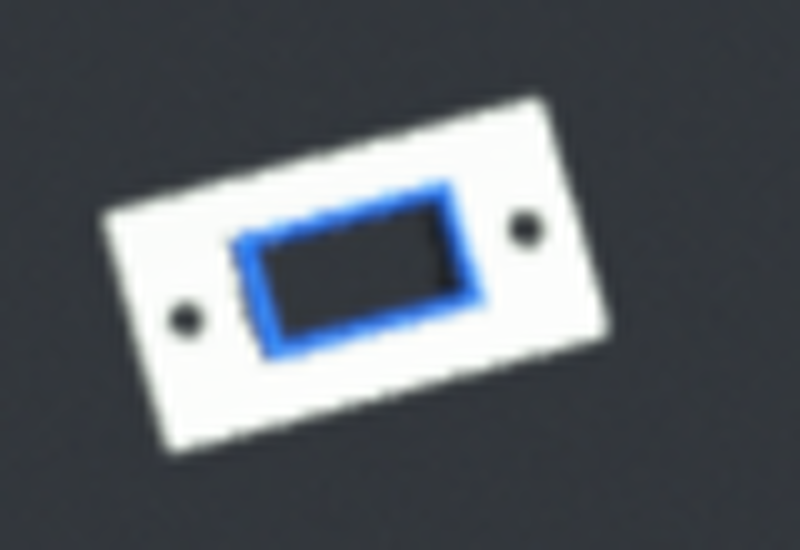

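View pics/t_knob.png

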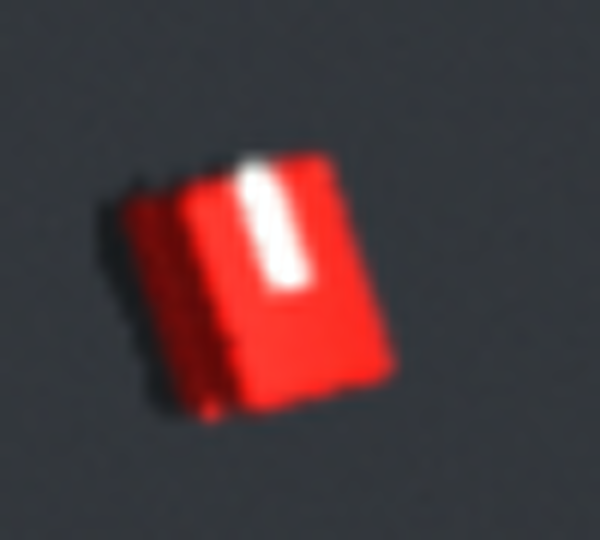

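View pics/s_con.png

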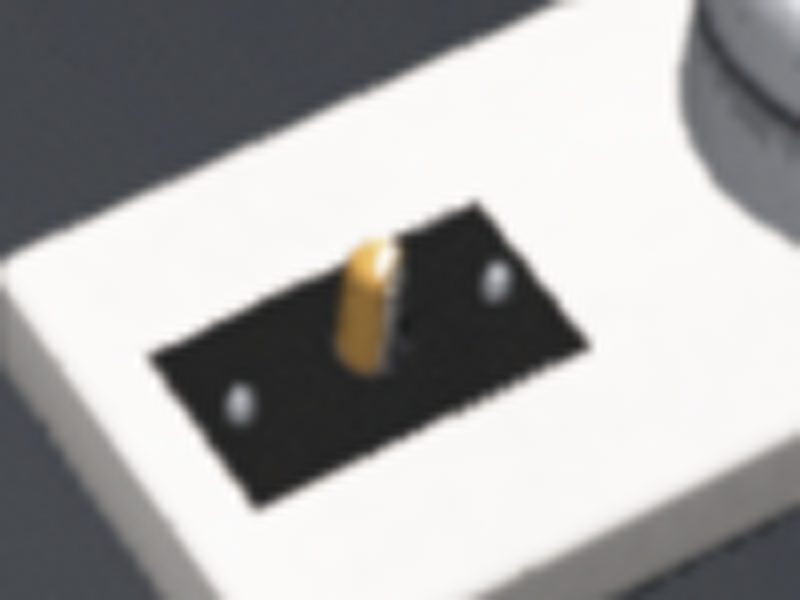

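View pics/s_pk.png

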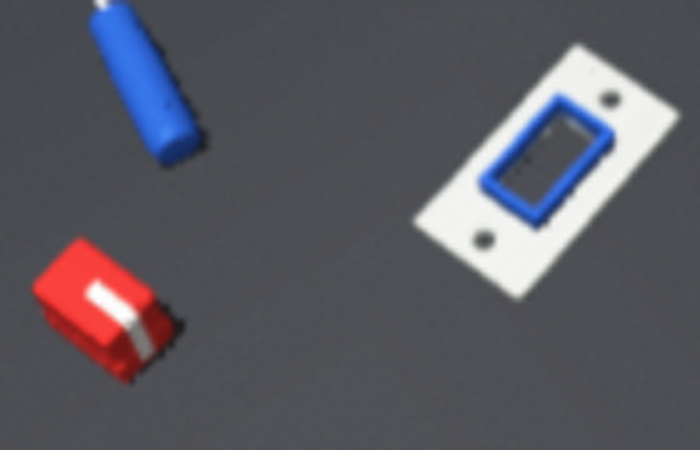

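```bash
python3 - <<'E'
from h import *
def cp(pts,x0,y0,s): return [((a+.5)/s-.5+x0,(b+.5)/s-.5+y0) for a,b in pts]
def fit(obs,mod):
    o=np.array(obs)[:,:2];m=np.array(mod,float);oc,mc=o.mean(0),m.mean(0)
    A=(m-mc).T@(o-oc);th=np.arctan2(A[0,1]-A[1,0],A[0,0]+A[1,1])
    R=np.array([[np.cos(th),-np.sin(th)],[np.sin(th),np.cos(th)]]);t=oc-R@mc
    print(np.round(t,4),np.degrees(th).round(2),'res mm',np.abs(1e3*(o-(m@R.T+t))).max().round(1))
c=load('top0');s=load('scene0')
# top: image up=+x, left=+y
g=[(185,122),(650,185),(613,437),(147,375)];mg=[(.034,.062),(.034,-.062),(-.034,-.062),(-.034,.062)]
fit([atz(c,*p,.055) for p in cp(g,240,190,10)],mg)
fit([atz(c,*p,.064) for p in cp([(212,252),(577,302)],240,190,10)],[(0,.047),(0,-.047)])
fit([atz(s,*p,.055) for p in cp([(150,355),(475,203),(592,347),(258,508)],310,130,8)],[(-.034,-.062),(-.034,.062),(.034,.062),(.034,-.062)])
print('plate')
fit([atz(c,*p,.006) for p in cp([(102,215),(540,95),(610,338),(172,452)],340,185,10)],[(.032,.06),(.032,-.06),(-.032,-.06),(-.032,.06)])
fit([atz(s,*p,.006) for p in cp([(577,43),(680,115),(518,300),(413,220)],170,210,5)],[(-.032,.06),(.032,.06),(.032,-.06),(-.032,-.06)])
print('knob')
fit([atz(c,*p,.044) for p in cp([(185,185),(330,155),(395,372),(248,410)],435,210,12)],[(.024,.016),(.024,-.016),(-.024,-.016),(-.024,.016)])
fit([atz(s,*p,.044) for p in cp([(80,238),(155,298),(108,348),(33,290)],170,210,5)],[(-.024,.016),(.024,.016),(.024,-.016),(-.024,-.016)])
E
```

```text
[0.5235 0.0939] -6.51 res mm 2.0
[0.5233 0.0938] -6.71 res mm 0.0
[0.521  0.0922] -6.96 res mm 2.5
plate
[ 0.5474 -0.1557] 16.15 res mm 2.0
[ 0.5447 -0.1578] 15.82 res mm 1.3
knob
[ 0.4942 -0.3625] 14.45 res mm 0.6
[ 0.4934 -0.3643] 16.64 res mm 1.6
```

```bash
cat >> h.py <<'E'
def go(x,y,z,al):
    s=env.get_state();R=np.array(s['tcp_rot']);p=np.array(s['eef_pos'])
    d=R.T@(np.array([x,y,z])-p)*1e3; a=np.degrees(np.arctan2(R[1,0],R[0,0])); t=(al-a+180)%360-180
    print('t',round(s['time_s'],2),'shift mm',d.round(1),'turn rad',round(-np.radians(t),4),'deg',round(-t,1),'| now',p.round(4),'al',a.round(2),'tilt',R[:,2].round(4),'F',np.round(s['ft_force'],1),'w',round(s['gripper_width'],3),'q6',np.round(s['qpos'],1))
E
python3 - <<'E'
from h import *
c=load('wrist0');R=np.array(env.get_state()['tcp_rot'])
print((R.T@c['R'].T).round(3)); p=-c['R'].T@c['t']-env.get_state()['eef_pos'];print(R.T@p)
go(.44,.075,.33,-6.5+0)
go(.44,.075,.33,45)
E
```

```text
[[ 0.001 -0.953 -0.302]
 [ 1.     0.001 -0.   ]
 [ 0.001 -0.302  0.953]]
[ 0.07657428 -0.00099151 -0.06845051]
t 0.15 shift mm [ 428.7 -500.5  -26.2] turn rad 0.5643 deg 32.3 | now [ 0.2722 -0.5622  0.3029] al 25.83 tilt [-5.0e-04  1.6e-03 -1.0e+00] F [-0.3 -0.3  0.1] w 0.995 q6 [-71.    3.1  92.5   0.   84.6  -6.8]
t 0.15 shift mm [ 428.7 -500.5  -26.2] turn rad -0.3346 deg -19.2 | now [ 0.2722 -0.5622  0.3029] al 25.83 tilt [-5.0e-04  1.6e-03 -1.0e+00] F [-0.3 -0.3  0.1] w 0.995 q6 [-71.    3.1  92.5   0.   84.6  -6.8]
```

```bash
python3 - <<'E'
from h import *
go(.485,.098,.26,-6.5)
E
```

```text
t 0.15 shift mm [ 479.2 -501.5   43.8] turn rad 0.5643 deg 32.3 | now [ 0.2722 -0.5622  0.3029] al 25.83 tilt [-5.0e-04  1.6e-03 -1.0e+00] F [-0.3 -0.3  0.1] w 0.995 q6 [-71.    3.1  92.5   0.   84.6  -6.8]
```

Emit:
carry_out(rows=[[20, -20, 0, 0.03, -1], [60, -62, 0, 0.08, -1], [105, -110, 0, 0.14, -1], [150, -157, 0, 0.2, -1], [195, -204, 0, 0.25, -1], [240, -251, 0, 0.3, -1], [285, -298, 0, 0.35, -1], [330, -345, 0, 0.4, -1], [375, -392, 10, 0.46, -1], [420, -439, 20, 0.5, -1]])

```text
time_s: 1.4
eef_pos: [0.4523, -0.0033, 0.2871]
tcp_rot: [[0.999, -0.051, 0.001], [-0.051, -0.999, 0.001], [0.001, -0.001, -1.0]]
ft_force: [0.2, -0.4, -0.3]
gripper_width: 0.997
```

```bash
python3 - <<'E'
from h import *
go(.485,.098,.26,-6.5)
E
```

```text
t 1.4 shift mm [  27.5 -102.8   27.2] turn rad 0.0628 deg 3.6 | now [ 0.4523 -0.0033  0.2871] al -2.9 tilt [ 9.0e-04  1.2e-03 -1.0e+00] F [ 0.2 -0.4 -0.3] w 0.997 q6 [-9.900e+00 -2.130e+01  1.156e+02  1.000e-01  8.570e+01  8.300e+01]
```

Emit:
carry_out(rows=[[12, -45, 14, 0.03, -1], [22, -80, 22, 0.05, -1], [28, -103, 27, 0.063, -1], [28, -103, 27, 0.063, -1], [28, -103, 27, 0.063, -1]])

```text
time_s: 2.02
eef_pos: [0.4853, 0.0977, 0.2601]
tcp_rot: [[0.994, -0.113, 0.001], [-0.113, -0.994, 0.001], [0.0, -0.001, -1.0]]
ft_force: [-0.7, -0.7, -0.6]
gripper_width: 1.001
```

```bash
python3 - <<'E'
from h import *
snap('wrist','w1'); go(.485,.098,.26,-6.5)
E
```

```text
t 2.08 shift mm [-0.4 -0.5  0.4] turn rad -0.0008 deg -0.0 | now [0.4854 0.0975 0.2604] al -6.55 tilt [ 1.1e-03  8.0e-04 -1.0e+00] F [-0.2 -0.4  0.3] w 1.005 q6 [  2.7 -13.5 112.1   0.   81.4  99.3]
```

View pics/w1.png

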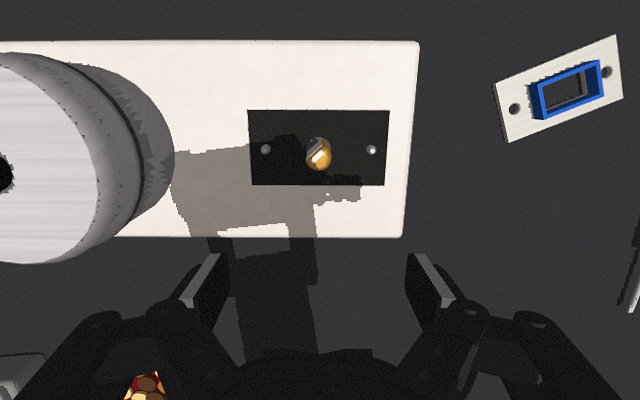

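```bash
python3 - <<'E'
from h import *
crop('w1',290,125,60,55,13,'w1s'); crop('w1',240,100,160,95,5,'w1g')
E
```

```text
(no output)
```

View pics/w1s.png

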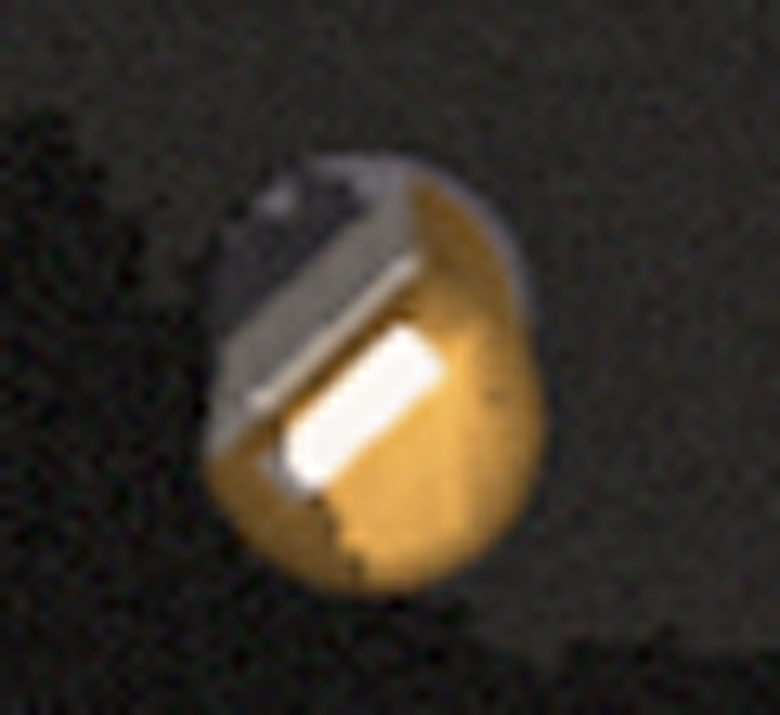

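View pics/w1g.png

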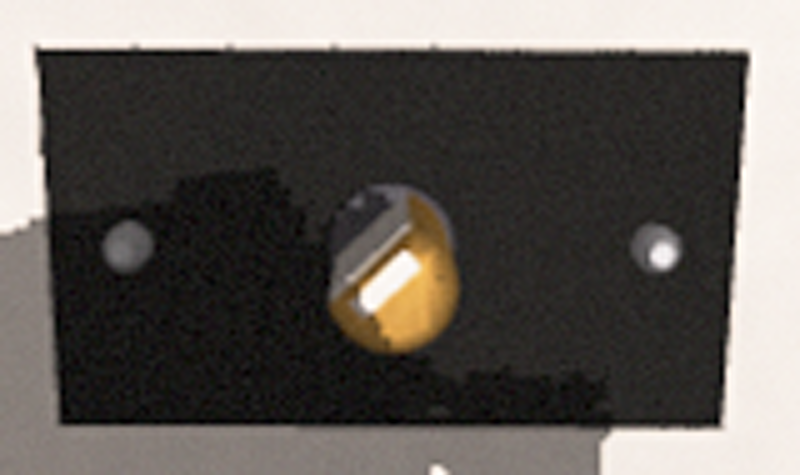

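```bash
cat >> h.py <<'E'
def cp(pts,x0,y0,s): return [((a+.5)/s-.5+x0,(b+.5)/s-.5+y0) for a,b in pts]
def fit(obs,mod):
    o=np.array(obs)[:,:2];m=np.array(mod,float);oc,mc=o.mean(0),m.mean(0)
    A=(m-mc).T@(o-oc);th=np.arctan2(A[0,1]-A[1,0],A[0,0]+A[1,1])
    R=np.array([[np.cos(th),-np.sin(th)],[np.sin(th),np.cos(th)]]);t=oc-R@mc
    print(np.round(t,4),np.degrees(th).round(2),'res mm',np.abs(1e3*(o-(m@R.T+t))).max().round(1))
E
python3 - <<'E'
from h import *
c=load('w1')
fit([atz(c,*p,.055) for p in cp([(38,50),(748,52),(722,425),(62,423)],240,100,5)],[(.034,.062),(.034,-.062),(-.034,-.062),(-.034,.062)])
fit([atz(c,*p,.062) for p in cp([(128,246),(657,247)],240,100,5)],[(0,.047),(0,-.047)])
for a,z in [([(255,405),(418,262)],.1),([(288,432),(405,325)],.104),([(315,490),(442,370)],.104),([(222,345),(365,210)],.06)]:
    P=[atz(c,*p,z)[:2] for p in cp(a,290,125,13)]; d=P[1]-P[0]; n=np.degrees(np.arctan2(d[0],-d[1])); 
    print(np.round(P,4).tolist(), 'normal ang',n, 'mid',np.round((P[0]+P[1])/2,4))
print('shaft low', atz(c,*cp([(375,597)],290,125,13)[0],.1))
# depth near the shaft top
for q in [(430,430),(400,480)]:
    print(dep(c,*cp([q],290,125,13)[0]))
E
```

```text
[0.5209 0.0932] -6.61 res mm 0.7
[0.5215 0.0932] -6.56 res mm 0.8
[[0.5228, 0.0999], [0.5299, 0.0896]] normal ang 34.76873693152546 mid [0.5264 0.0947]
[[0.5217, 0.098], [0.527, 0.0907]] normal ang 36.065724075669955 mid [0.5244 0.0944]
[[0.5182, 0.0969], [0.5242, 0.0889]] normal ang 37.17502356622898 mid [0.5212 0.0929]
[[0.5204, 0.1035], [0.5283, 0.0928]] normal ang 36.64954307131554 mid [0.5244 0.0981]
shaft low [0.51070188 0.09423345 0.1       ]
[0.52073745 0.08994592 0.1030894 ]
[0.51801168 0.09197476 0.10289555]
```

```bash
python3 - <<'E'
from h import *
go(.546,-.1565,.21,106)
E
```

```text
t 2.08 shift mm [ 89.1 245.5  50.2] turn rad -1.9643 deg -112.5 | now [0.4854 0.0975 0.2604] al -6.55 tilt [ 1.1e-03  8.0e-04 -1.0e+00] F [-0.2 -0.4  0.3] w 1.005 q6 [  2.7 -13.5 112.1   0.   81.4  99.3]
```

Emit:
carry_out(rows=[[10, 25, 0, -0.17, -1], [20, 50, 0, -0.35, -1], [30, 80, 5, -0.53, -1], [40, 110, 10, -0.71, -1], [50, 140, 15, -0.89, -1], [60, 170, 20, -1.07, -1], [70, 195, 30, -1.25, -1], [80, 220, 40, -1.43, -1], [86, 238, 45, -1.61, -1], [89, 245, 50, -1.79, -1]])

```text
time_s: 3.32
eef_pos: [0.5455, -0.1583, 0.2104]
tcp_rot: [[-0.108, 0.994, 0.001], [0.994, 0.108, 0.0], [0.0, 0.001, -1.0]]
ft_force: [0.5, -0.7, -0.0]
gripper_width: 0.998
```

Emit:
carry_out(rows=[[0, 0, 0, -0.17, -1], [0, 0, 0, -0.17, -1], [0, 0, 0, -0.17, -1]])

```text
time_s: 3.7
eef_pos: [0.5453, -0.1587, 0.2108]
tcp_rot: [[-0.271, 0.962, 0.002], [0.962, 0.271, 0.0], [-0.0, 0.002, -1.0]]
ft_force: [0.2, -0.4, 0.5]
gripper_width: 1.0
```

```bash
python3 - <<'E'
from h import *
snap('wrist','w2'); go(.546,-.1565,.21,106)
E
```

```text
t 3.75 shift mm [1.8 1.2 0.7] turn rad -0.0036 deg -0.2 | now [ 0.5454 -0.1585  0.2107] al 105.79 tilt [ 1.9e-03  1.0e-04 -1.0e+00] F [-0.7  1.3 -0.9] w 1.0 q6 [-2.370e+01 -4.000e-01  1.051e+02  1.000e-01  7.530e+01 -3.950e+01]
```

View pics/w2.png

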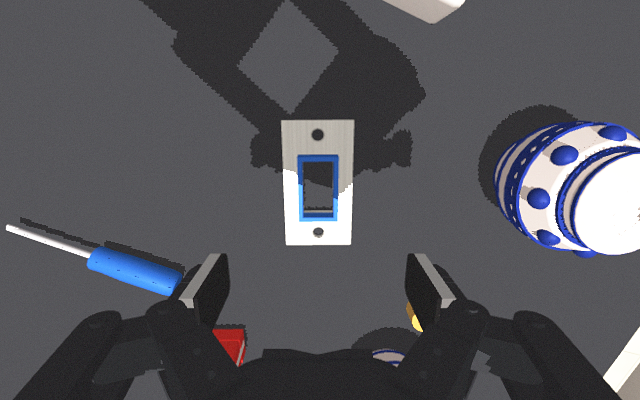

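```bash
python3 - <<'E'
from h import *
crop('w2',270,110,100,145,4,'w2p')
E
```

```text
(no output)
```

View pics/w2p.png

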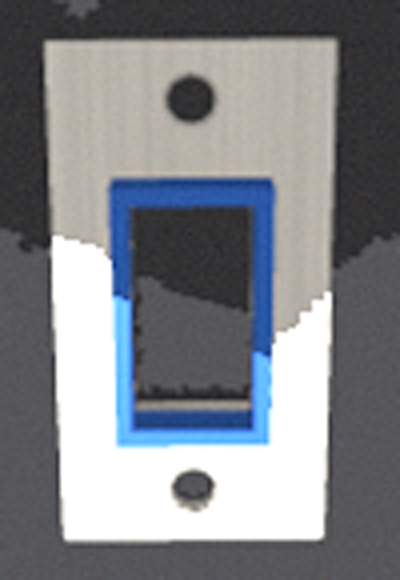

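```bash
python3 - <<'E'
from h import *
c=load('w2')
m=lambda a,b:[(-a,b),(a,b),(a,-b),(-a,-b)]
fit([atz(c,*p,.006) for p in cp([(45,40),(337,40),(324,541),(64,541)],270,110,4)],m(.032,.06))
fit([atz(c,*p,.020) for p in cp([(110,180),(273,180),(268,443),(118,443)],270,110,4)],m(.018,.03))
go(.5448,-.1585,.08,106)
E
```

```text
[ 0.5448 -0.156 ] 16.07 res mm 0.4
[ 0.5442 -0.1544] 16.04 res mm 0.9
t 3.75 shift mm [  0.2  -0.8 130.7] turn rad -0.0036 deg -0.2 | now [ 0.5454 -0.1585  0.2107] al 105.79 tilt [ 1.9e-03  1.0e-04 -1.0e+00] F [-0.7  1.3 -0.9] w 1.0 q6 [-2.370e+01 -4.000e-01  1.051e+02  1.000e-01  7.530e+01 -3.950e+01]
```

```bash
python3 - <<'E'
from h import *
go(.5448,-.156,.081,106.05)
E
```

```text
t 3.75 shift mm [ 2.600e+00 -1.000e-01  1.297e+02] turn rad -0.0045 deg -0.3 | now [ 0.5454 -0.1585  0.2107] al 105.79 tilt [ 1.9e-03  1.0e-04 -1.0e+00] F [-0.7  1.3 -0.9] w 1.0 q6 [-2.370e+01 -4.000e-01  1.051e+02  1.000e-01  7.530e+01 -3.950e+01]
```

Emit:
carry_out(rows=[[2.6, 0, 30, -0.0045, -0.5], [2.6, 0, 65, -0.0045, -0.4], [2.6, 0, 95, -0.0045, -0.4], [2.6, 0, 115, -0.0045, -0.4], [2.6, 0, 125, -0.0045, -0.4], [2.6, 0, 128, -0.0045, -0.4], [2.6, 0, 128, -0.0045, -0.4]])

```text
time_s: 4.62
eef_pos: [0.5455, -0.1563, 0.0836]
tcp_rot: [[-0.276, 0.961, 0.003], [0.961, 0.276, -0.001], [-0.001, 0.003, -1.0]]
ft_force: [0.1, 0.3, -0.9]
gripper_width: 0.704
```

```bash
python3 - <<'E'
from h import *
snap('wrist','w3'); go(.5448,-.156,.081,106.05)
E
```

```text
t 4.67 shift mm [ 0.6 -0.7  2.8] turn rad -0.0002 deg -0.0 | now [ 0.5456 -0.1563  0.0838] al 106.04 tilt [ 3.7e-03 -7.0e-04 -1.0e+00] F [-1.2 -0.1  0.7] w 0.701 q6 [-2.350e+01  9.000e+00  1.087e+02  1.000e-01  6.210e+01 -3.960e+01]
```

View pics/w3.png

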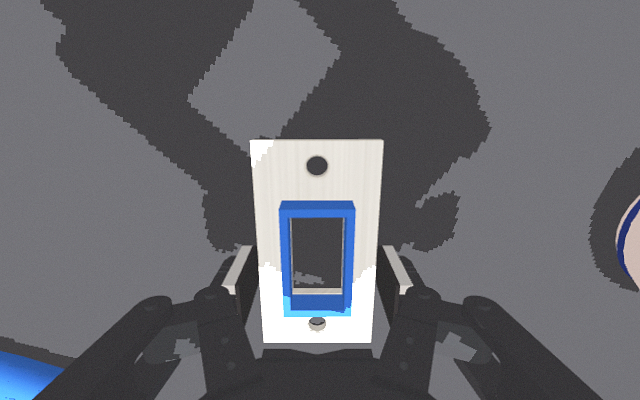

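Emit:
carry_out(rows=[[0.6, -0.5, 2, 0, -0.2], [0.6, -0.5, 2.5, 0, 0.0], [0.6, -0.5, 2.5, 0, 0.3], [0.6, -0.5, 2.5, 0, 1], [0.6, -0.5, 2.5, 0, 1], [0.6, -0.5, 2.5, 0, 1], [0.6, -0.5, 2.5, 0, 1]], squeeze=60)

```text
time_s: 5.55
eef_pos: [0.5454, -0.1561, 0.0819]
tcp_rot: [[-0.276, 0.961, 0.005], [0.961, 0.276, -0.001], [-0.002, 0.004, -1.0]]
ft_force: [-0.9, 0.9, 5.8]
gripper_width: 0.4
```

```bash
python3 - <<'E'
from h import *
snap('wrist','w4'); go(.5448,-.156,.081,106.05)
E
```

```text
t 5.6 shift mm [ 0.2 -0.6  0.9] turn rad -0.0001 deg -0.0 | now [ 0.5454 -0.156   0.0819] al 106.04 tilt [ 0.0045 -0.001  -1.    ] F [-1.3  0.5  5.8] w 0.399 q6 [-2.350e+01  9.100e+00  1.088e+02  1.000e-01  6.180e+01 -3.960e+01]
```

View pics/w4.png

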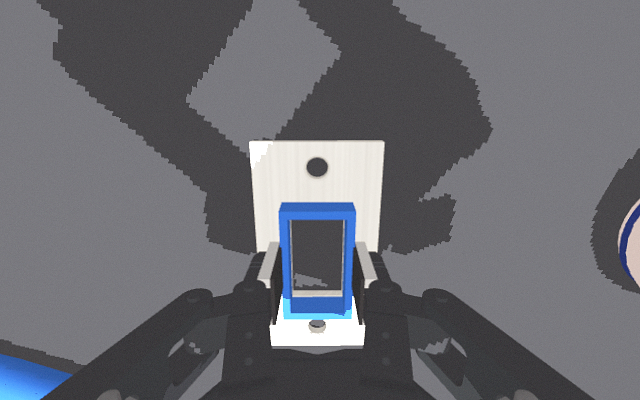

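```bash
python3 - <<'E'
from h import *
crop('w4',240,130,155,225,2.6,'w4p')
E
```

```text
(no output)
```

View pics/w4p.png

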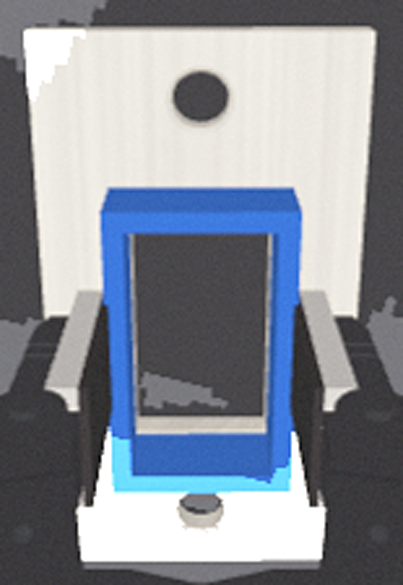

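```bash
python3 - <<'E'
from h import *
c=load('w4')
m=lambda a,b:[(-a,b),(a,b),(a,-b),(-a,-b)]
fit([atz(c,*p,.006) for p in cp([(24,30),(376,30),(323,561),(78,561)],240,130,2.6)],m(.032,.06))
fit([atz(c,*p,.020) for p in cp([(101,212),(301,212),(290,491),(113,491)],240,130,2.6)],m(.018,.03))
go(0.545,-.156,.25,106)
E
```

```text
[ 0.5446 -0.1558] 16.08 res mm 4.0
[ 0.5445 -0.1553] 16.11 res mm 0.7
t 5.6 shift mm [  -0.2    0.3 -168.1] turn rad 0.0007 deg 0.0 | now [ 0.5454 -0.156   0.0819] al 106.04 tilt [ 0.0045 -0.001  -1.    ] F [-1.3  0.5  5.8] w 0.399 q6 [-2.350e+01  9.100e+00  1.088e+02  1.000e-01  6.180e+01 -3.960e+01]
```

Emit:
carry_out(rows=[[0, 0, -6, 0, 1], [0, 0, -20, 0, 1], [0, 0, -45, 0, 1], [0, 0, -75, 0, 1], [0, 0, -105, 0, 1], [0, 0, -130, 0, 1], [0, 0, -150, 0, 1], [0, 0, -155, 0, 1]])

```text
time_s: 6.6
eef_pos: [0.5452, -0.1561, 0.2388]
tcp_rot: [[-0.276, 0.961, 0.007], [0.961, 0.276, -0.002], [-0.004, 0.006, -1.0]]
ft_force: [-0.2, -1.0, -2.3]
gripper_width: 0.401
```

```bash
python3 - <<'E'
from h import *
snap('wrist','w5'); go(.5217,.0925,.22,83.4)
E
```

```text
t 6.65 shift mm [245.4  46.2  17.7] turn rad 0.3952 deg 22.6 | now [ 0.545  -0.156   0.2383] al 106.04 tilt [ 0.0062 -0.0017 -1.    ] F [ 0.8  0.4 -1.3] w 0.399 q6 [-2.350e+01 -2.200e+00  1.041e+02  1.000e-01  7.780e+01 -3.960e+01]
```

View pics/w5.png

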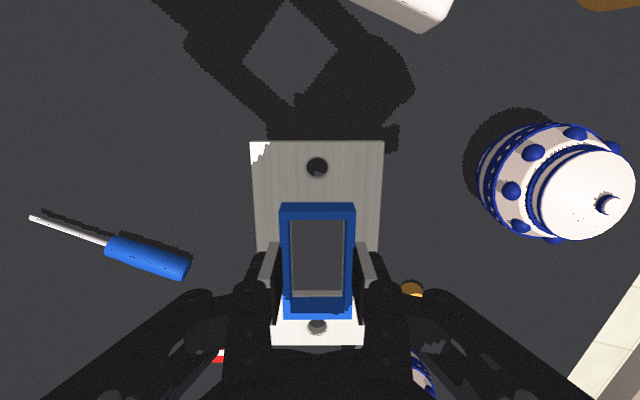

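Emit:
carry_out(rows=[[20, 4, 0, 0.03, 1], [60, 11, 0, 0.1, 1], [105, 20, 0, 0.17, 1], [150, 28, 2, 0.24, 1], [190, 36, 6, 0.31, 1], [220, 41, 10, 0.36, 1], [238, 45, 14, 0.39, 1], [245.4, 46.2, 16, 0.395, 1], [245.4, 46.2, 16, 0.395, 1], [245.4, 46.2, 16, 0.395, 1]])

```text
time_s: 7.9
eef_pos: [0.5218, 0.0919, 0.2216]
tcp_rot: [[0.115, 0.993, 0.006], [0.993, -0.115, -0.002], [-0.001, 0.006, -1.0]]
ft_force: [-1.4, -0.2, -2.2]
gripper_width: 0.402
```

```bash
python3 - <<'E'
from h import *
snap('wrist','w6'); snap('scene','s6'); snap('top','t6'); go(.5217,.0925,.18,83.4)
crop('s6',290,90,170,125,4.7,'s6c')
E
```

```text
t 8.05 shift mm [ 0.6 -0.6 41.9] turn rad -0.0007 deg -0.0 | now [0.5219 0.0919 0.2219] al 83.36 tilt [ 0.0066 -0.0019 -1.    ] F [ 0.7 -0.1 -1.3] w 0.402 q6 [ 2.000e+00 -6.500e+00  1.097e+02 -1.000e-01  7.640e+01  8.700e+00]
```

View pics/w6.png

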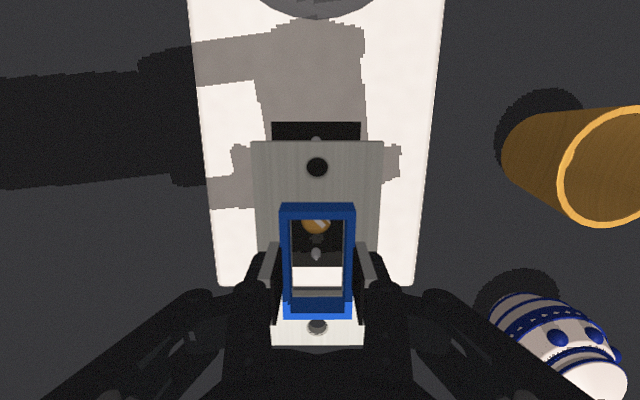

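View pics/s6c.png

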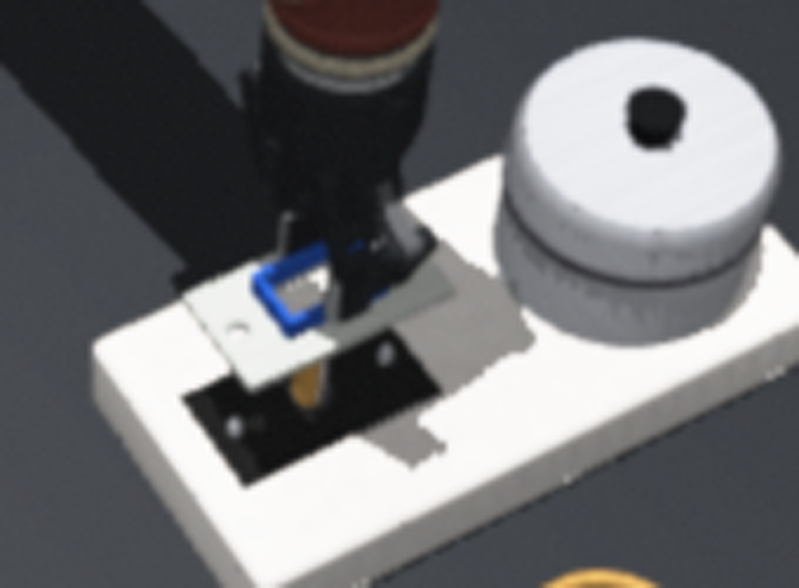

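```bash
python3 - <<'E'
from h import *
c=load('w6'); crop('w6',240,110,155,245,2.4,'w6p')
print(atz(c,316,254,.062), np.array([.5215,.0932])+(-.047)*np.array([.115,.993]))
print(atz(c,316.5,137.5,.062), np.array([.5215,.0932])+(.047)*np.array([.115,.993]))
E
```

```text
[0.51578974 0.04832299 0.062     ] [0.516095 0.046529]
[0.52724737 0.14363258 0.062     ] [0.526905 0.139871]
```

View pics/w6p.png

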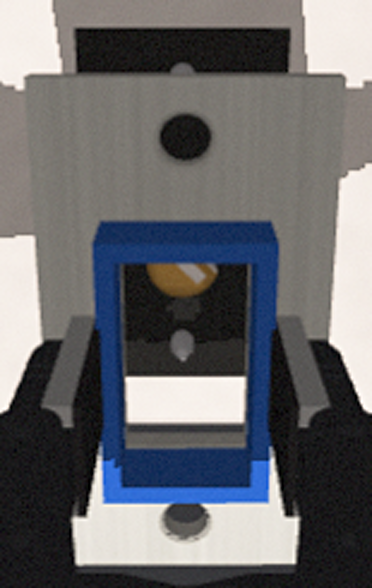

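```bash
python3 - <<'E'
from h import *
c=load('w6')
ty=np.array([.115,.993]);f=np.array([.5215,.0932])
for q,z,l in [((182,360),.066,-.047),((182,333),.055,-.047),((185,376),.055,-.062),((182,28),.055,.062)]:
    p=atz(c,*cp([q],240,110,2.4)[0],z)[:2]; print('face y meas',((p-f)@ty).round(4),'expected',l,'lat',((p-f)@np.array([.993,-.115])).round(4))
# plate hole in hand: underside = TCP-.0819, top +.006
s=env.get_state();zt=s['eef_pos'][2]-.0819+.006
for q in [(185,137),(185,519)]:
    p=atz(c,*cp([q],240,110,2.4)[0],zt)[:2]; print('hole',((p-f)@ty).round(4),((p-f)@np.array([.993,-.115])).round(4))
for q,z in [((185,75),zt),((185,565),zt),((185,247),zt+.014),((185,502),zt+.014)]:
    p=atz(c,*cp([q],240,110,2.4)[0],z)[:2]; print('plate/neck edges',((p-f)@ty).round(4))
E
```

```text
face y meas -0.0483 expected -0.047 lat -0.0009
face y meas -0.0437 expected -0.047 lat -0.0009
face y meas -0.061 expected -0.062 lat 0.0002
face y meas 0.0619 expected 0.062 lat -0.0008
hole 0.0464 -0.0004
hole -0.0465 -0.0004
plate/neck edges 0.0587
plate/neck edges -0.0603
plate/neck edges 0.0281
plate/neck edges -0.0301
```

Emit:
carry_out(rows=[[0.6, 0, 8, 0, 1], [0.6, 0, 22, 0, 1], [0.6, 0, 40, 0, 1], [0.6, 0, 54, 0, 1], [0.6, 0, 63, 0, 1], [0.6, 0, 68, 0, 1], [0.6, 0, 70, 0, 1], [0.6, 0, 70, 0, 1]])

```text
time_s: 9.05
eef_pos: [0.5227, 0.0924, 0.1523]
tcp_rot: [[0.116, 0.993, 0.007], [0.993, -0.116, -0.002], [-0.001, 0.007, -1.0]]
ft_force: [-0.1, -0.2, -1.7]
gripper_width: 0.403
```

```bash
python3 - <<'E'
from h import *
snap('wrist','w7'); snap('scene','s7'); go(.5217,.0925,.1369,83.4)
crop('s7',290,90,170,125,4.7,'s7c')
crop('w7',220,90,200,265,2.2,'w7c')
E
```

```text
t 9.15 shift mm [-0.  -1.2 15.6] turn rad -0.0007 deg -0.0 | now [0.5228 0.0924 0.1526] al 83.36 tilt [ 0.0077 -0.0018 -1.    ] F [-0.1  0.4 -1.4] w 0.401 q6 [ 2.000e+00 -1.700e+00  1.124e+02 -1.000e-01  6.890e+01  8.700e+00]
```

View pics/w7c.png

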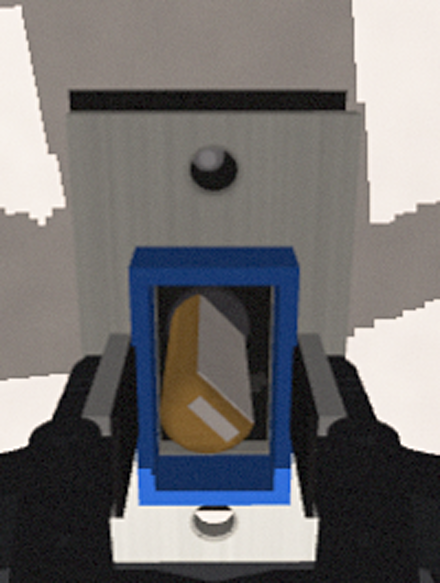

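View pics/s7c.png

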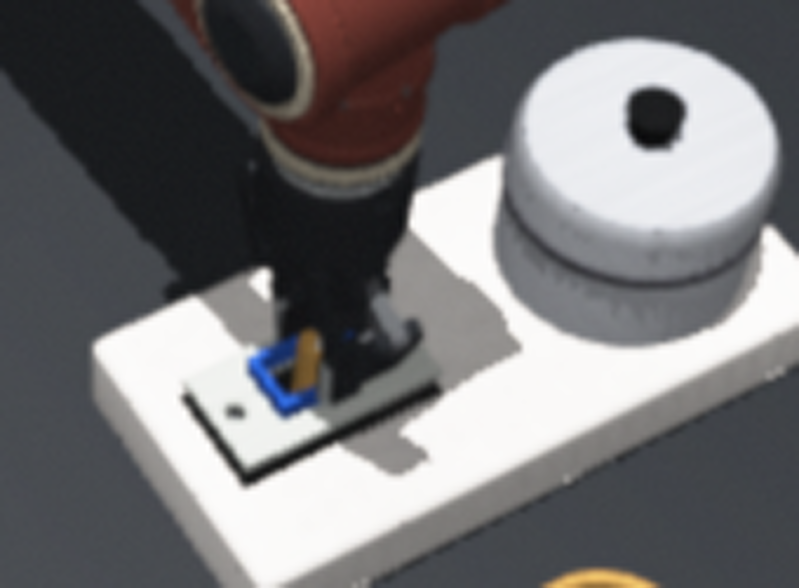

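Emit:
carry_out(rows=[[0, -1.2, 2, 0, 1], [0, -1.2, 5, 0, 1], [0, -1.2, 8, 0, 1], [0, -1.2, 10, 0, 1], [0, -1.2, 12, 0, 1], [0, -1.2, 13.5, 0, 1]])

```text
time_s: 9.9
eef_pos: [0.5217, 0.0925, 0.1389]
tcp_rot: [[0.116, 0.993, 0.008], [0.993, -0.116, -0.002], [-0.001, 0.008, -1.0]]
ft_force: [-1.3, -0.3, -1.9]
gripper_width: 0.401
```

```bash
python3 - <<'E'
from h import *
snap('wrist','w8'); go(.5217,.0925,.1369,83.4)
crop('w8',220,90,200,265,2.2,'w8c')
E
```

```text
t 9.95 shift mm [-0.   0.1  1.8] turn rad -0.0007 deg -0.0 | now [0.5216 0.0925 0.1387] al 83.36 tilt [ 0.0073 -0.0018 -1.    ] F [ 0.4 -0.6 -1.9] w 0.4 q6 [ 2.100e+00 -8.000e-01  1.129e+02 -1.000e-01  6.740e+01  8.700e+00]
```

View pics/w8c.png

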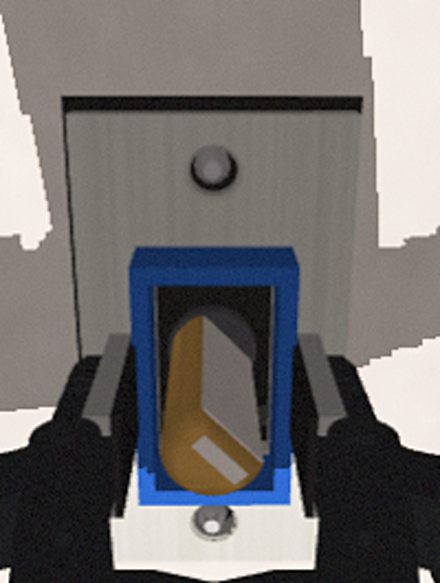

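Emit:
carry_out(rows=[[0, 0, 1, 0, 1], [0, 0, 2, 0, 1], [0, 0, 2.5, 0, 1], [0, 0, 2.5, 0, 1]])

```text
time_s: 10.45
eef_pos: [0.5217, 0.0925, 0.1369]
tcp_rot: [[0.116, 0.993, 0.007], [0.993, -0.116, -0.002], [-0.001, 0.007, -1.0]]
ft_force: [-2.8, -1.0, 6.1]
gripper_width: 0.397
```

Emit:
carry_out(rows=[[0, 0, 0.3, 0, 0.1], [0, 0, 0.3, 0, -0.1], [0, 0, 0.3, 0, -0.3], [0, 0, 0, 0, -0.3], [0, 0, -10, 0, -0.4], [0, 0, -30, 0, -0.5], [0, 0, -60, 0, -0.8], [0, 0, -90, 0, -1], [0, 0, -110, 0, -1], [0, 0, -120, 0, -1]])

```text
time_s: 11.7
eef_pos: [0.5213, 0.0928, 0.2586]
tcp_rot: [[0.116, 0.993, 0.009], [0.993, -0.116, -0.002], [-0.001, 0.009, -1.0]]
ft_force: [-0.4, -0.9, 0.0]
gripper_width: 0.999
```

```bash
python3 - <<'E'
from h import *
snap('wrist','w9'); snap('scene','s9'); go(.494,-.363,.22,15.5)
crop('s9',290,90,170,125,4.7,'s9c')
E
```

```text
t 11.8 shift mm [-455.8   25.3   38.6] turn rad 1.1845 deg 67.9 | now [0.5212 0.0928 0.258 ] al 83.36 tilt [ 0.0087 -0.0019 -1.    ] F [-0.3 -0.1  0. ] w 1.002 q6 [ 2.10e+00 -8.50e+00  1.08e+02 -1.00e-01  8.00e+01  8.70e+00]
```

View pics/w9.png

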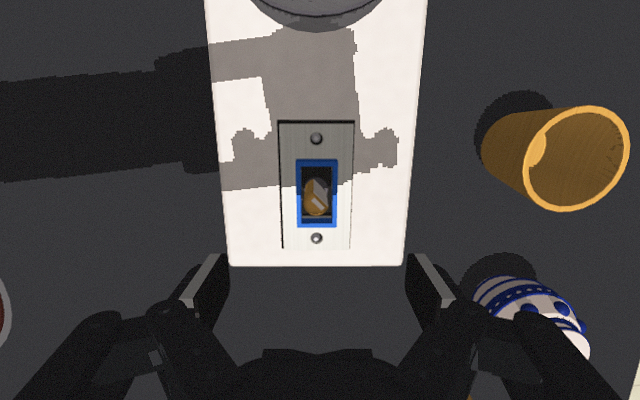

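View pics/s9c.png

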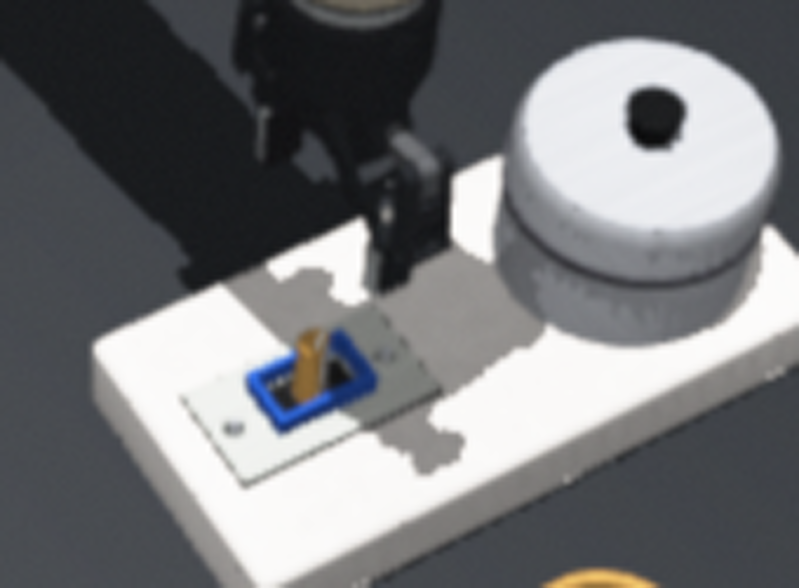

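Emit:
carry_out(rows=[[-20, 1, -5, 0.08, -1], [-62, 4, -5, 0.2, -1], [-115, 7, -5, 0.34, -1], [-170, 10, 0, 0.48, -1], [-225, 13, 5, 0.62, -1], [-280, 16, 12, 0.76, -1], [-335, 19, 20, 0.9, -1], [-385, 22, 28, 1.04, -1], [-425, 24, 35, 1.15, -1], [-450, 25, 38, 1.18, -1]])

```text
time_s: 13.05
eef_pos: [0.4934, -0.3583, 0.2183]
tcp_rot: [[0.963, 0.27, 0.006], [0.27, -0.963, 0.001], [0.006, 0.001, -1.0]]
ft_force: [0.1, -0.3, -0.0]
gripper_width: 1.001
```

Emit:
carry_out(rows=[[-2, 4, 0, 0.02, -1], [-2, 4, 0, 0.02, -1], [-2, 4, 0, 0.02, -1]])

```text
time_s: 13.42
eef_pos: [0.4929, -0.3615, 0.2185]
tcp_rot: [[0.968, 0.252, 0.006], [0.252, -0.968, 0.001], [0.006, 0.001, -1.0]]
ft_force: [-0.9, 0.2, 0.3]
gripper_width: 0.998
```

```bash
python3 - <<'E'
from h import *
snap('wrist','w10'); go(.494,-.363,.22,15.5)
crop('w9',285,150,65,85,8,'w9c')
E
```

```text
t 13.47 shift mm [ 0.7  1.6 -1.4] turn rad -0.0155 deg -0.9 | now [ 0.493  -0.3616  0.2186] al 14.61 tilt [ 6.6e-03  7.0e-04 -1.0e+00] F [-0.4  1.  -0.2] w 1.001 q6 [-43.3   4.8  98.9   0.3  76.1  32. ]
```

View pics/w10.png

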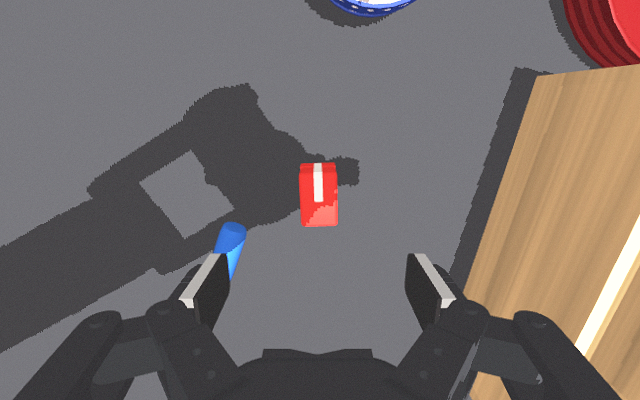

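View pics/w9c.png

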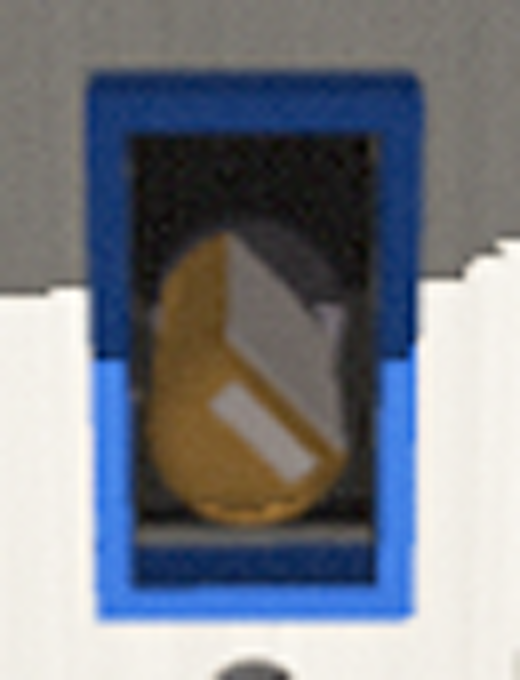

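```bash
python3 - <<'E'
from h import *
c=load('w9')
for a,z in [([(228,340),(342,455)],.1),([(235,382),(318,462)],.104),([(210,402),(290,483)],.104),([(228,232),(340,355)],.06)]:
    P=[atz(c,*p,z)[:2] for p in cp(a,285,150,8)]; d=P[0]-P[1]
    print(np.degrees(np.arctan2(-d[0],d[1])) ,np.degrees(np.arctan2(d[0],-d[1])), 'mid',np.round((P[0]+P[1])/2,4))
# shaft cylinder silhouette left/right at z~.1
for q in [(148,400),(345,455)]: print(atz(c,*cp([q],285,150,8)[0],.1))
crop('w10',290,150,60,85,8,'w10k')
c=load('w10');s=env.get_state();R=np.array(s['tcp_rot']);p=np.array(s['eef_pos'])
for q in [(246,232),(222,226),(238,265)]:
    for z in (.0,.03): print(q,z,(R.T@(atz(c,*q,z)-p)).round(3))
E
```

```text
36.74807019894451 -143.2519298010555 mid [0.5246 0.0968]
37.91764722962579 -142.0823527703742 mid [0.5236 0.0958]
36.333342612048796 -143.6666573879512 mid [0.5208 0.094 ]
34.72890277384438 -145.2710972261556 mid [0.5253 0.0962]
[0.51124638 0.09820579 0.1       ]
[0.52980219 0.09025675 0.1       ]
(246, 232) 0.0 [-0.051 -0.074  0.218]
(246, 232) 0.03 [-0.038 -0.066  0.188]
(222, 226) 0.0 [-0.045 -0.098  0.218]
(222, 226) 0.03 [-0.032 -0.087  0.188]
(238, 265) 0.0 [-0.089 -0.085  0.218]
(238, 265) 0.03 [-0.072 -0.076  0.188]
```

View pics/w10k.png

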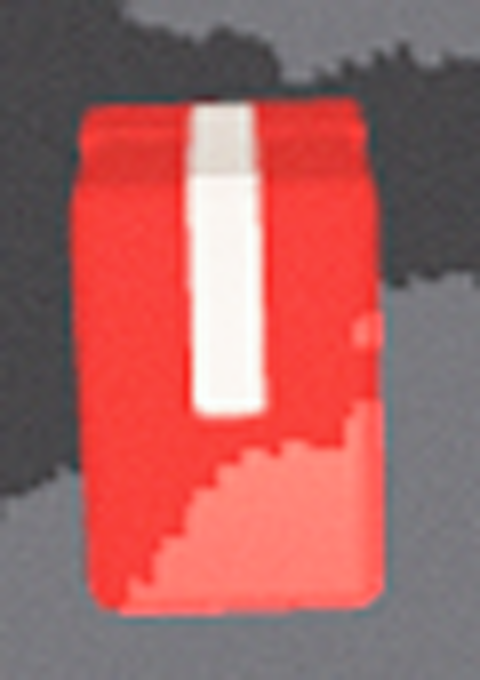

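```bash
python3 - <<'E'
from h import *
c=load('w10')
fit([atz(c,*p,.044) for p in cp([(72,178),(378,178),(386,607),(90,607)],290,150,8)],[(.024,.016),(.024,-.016),(-.024,-.016),(-.024,.016)])
P=[atz(c,*p,.044)[:2] for p in cp([(225,178),(229,412)],290,150,8)];d=P[0]-P[1];print(np.degrees(np.arctan2(d[1],d[0])))
go(.4935,-.3625,.078,15.2)
E
```

```text
[ 0.4922 -0.3624] 15.86 res mm 0.9
15.652489818140461
t 13.47 shift mm [ -0.6   0.9 140.6] turn rad -0.0102 deg -0.6 | now [ 0.493  -0.3616  0.2186] al 14.61 tilt [ 6.6e-03  7.0e-04 -1.0e+00] F [-0.4  1.  -0.2] w 1.001 q6 [-43.3   4.8  98.9   0.3  76.1  32. ]
```

Emit:
carry_out(rows=[[-0.5, 0.5, 20, -0.01, -0.4], [-1, 0.7, 60, -0.019, -0.3], [-1, 0.7, 100, -0.019, -0.3], [-1, 0.7, 125, -0.019, -0.3], [-1, 0.7, 137, -0.019, -0.3], [-1, 0.7, 140, -0.019, -0.3], [-1, 0.7, 140.5, -0.019, -0.3]])

```text
time_s: 14.35
eef_pos: [0.4936, -0.3628, 0.0789]
tcp_rot: [[0.963, 0.271, 0.008], [0.271, -0.963, -0.0], [0.007, 0.002, -1.0]]
ft_force: [0.1, -0.9, 0.3]
gripper_width: 0.652
```

```bash
python3 - <<'E'
from h import *
snap('wrist','w11'); go(.4922,-.3624,.078,15.7)
E
```

```text
t 14.4 shift mm [-1.3 -1.   1.3] turn rad 0.0002 deg 0.0 | now [ 0.4937 -0.363   0.0793] al 15.71 tilt [ 8.2e-03 -9.0e-04 -1.0e+00] F [ 0.7 -0.2  0.2] w 0.647 q6 [-43.4  14.7 102.5   0.3  62.4  30.8]
```

View pics/w11.png

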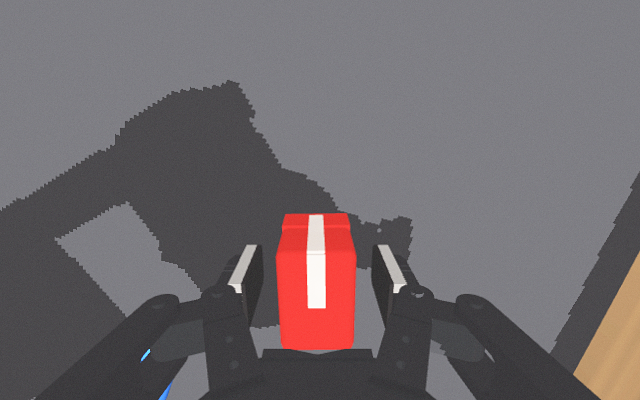

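Emit:
carry_out(rows=[[-1.5, -0.5, 0.5, 0, 0.0], [-1.5, -0.5, 0.5, 0, 0.1], [-1.5, -0.5, 0.5, 0, 1], [-1.5, -0.5, 0.5, 0, 1], [-1.5, -0.5, 0.5, 0, 1], [-1.5, -0.5, 0.5, 0, 1]], squeeze=80)

```text
time_s: 15.15
eef_pos: [0.4926, -0.3633, 0.0797]
tcp_rot: [[0.963, 0.271, 0.009], [0.271, -0.963, -0.002], [0.008, 0.004, -1.0]]
ft_force: [-0.8, -0.1, 5.8]
gripper_width: 0.364
```

```bash
python3 - <<'E'
from h import *
snap('wrist','w12'); go(.4922,-.3624,.078,15.7); crop('w12',250,200,130,165,3.5,'w12c')
E
```

```text
t 15.2 shift mm [-0.1 -1.   1.7] turn rad 0.0002 deg 0.0 | now [ 0.4926 -0.3633  0.0797] al 15.71 tilt [ 0.0092 -0.0018 -1.    ] F [-0.3 -0.1  5.4] w 0.364 q6 [-43.5  14.6 102.7   0.3  62.3  30.7]
```

View pics/w12c.png

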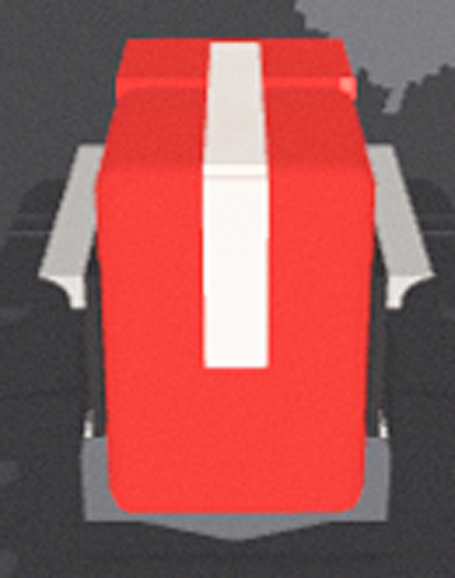

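```bash
python3 - <<'E'
from h import *
c=load('w12')
fit([atz(c,*p,.044) for p in cp([(97,172),(375,172),(364,512),(108,512)],250,200,3.5)],[(.024,.016),(.024,-.016),(-.024,-.016),(-.024,.016)])
P=[atz(c,*p,.044)[:2] for p in cp([(236,172),(236,368)],250,200,3.5)];d=P[0]-P[1];print(np.degrees(np.arctan2(d[1],d[0])), P)
E
```

```text
[ 0.4928 -0.3627] 15.7 res mm 1.4
15.754338202666395 [array([ 0.51481677, -0.35648132]), array([ 0.49072913, -0.3632767 ])]
```

Emit:
carry_out(rows=[[0, 0, -6, 0, 1], [0, 0, -22, 0, 1], [0, 0, -50, 0, 1], [0, 0, -85, 0, 1], [0, 0, -115, 0, 1], [0, 0, -135, 0, 1], [0, 0, -145, 0, 1]])

```text
time_s: 16.08
eef_pos: [0.4914, -0.3632, 0.2262]
tcp_rot: [[0.963, 0.271, 0.01], [0.271, -0.963, -0.003], [0.009, 0.006, -1.0]]
ft_force: [-0.4, 0.7, -1.3]
gripper_width: 0.365
```

```bash
python3 - <<'E'
from h import *
go(.5217,.0926,.22,36.3)
E
```

```text
t 16.07 shift mm [ 152.5 -430.7    5.2] turn rad -0.3593 deg -20.6 | now [ 0.4914 -0.3632  0.2262] al 15.71 tilt [ 0.0103 -0.003  -0.9999] F [-0.4  0.7 -1.3] w 0.365 q6 [-43.5   4.3  98.7   0.3  76.5  30.7]
```

Emit:
carry_out(rows=[[7, -20, 0, -0.02, 1], [22, -60, 0, -0.06, 1], [40, -112, 0, -0.1, 1], [60, -168, 0, -0.15, 1], [80, -225, 0, -0.2, 1], [100, -282, 0, -0.25, 1], [120, -338, 0, -0.29, 1], [136, -384, 0, -0.33, 1], [147, -415, 0, -0.35, 1], [152.5, -430.7, 0, -0.359, 1]])

```text
time_s: 17.32
eef_pos: [0.5201, 0.0949, 0.2235]
tcp_rot: [[0.804, 0.594, 0.007], [0.594, -0.804, -0.003], [0.004, 0.007, -1.0]]
ft_force: [-0.3, -0.9, -1.5]
gripper_width: 0.361
```

Emit:
carry_out(rows=[[0, 0, 0, 0, 1], [0, 0, 0, 0, 1]])

```text
time_s: 17.58
eef_pos: [0.5197, 0.0943, 0.2228]
tcp_rot: [[0.804, 0.594, 0.006], [0.594, -0.804, -0.003], [0.003, 0.006, -1.0]]
ft_force: [-0.7, 0.5, -0.1]
gripper_width: 0.364
```

```bash
python3 - <<'E'
from h import *
snap('wrist','w13'); snap('scene','s13');go(.5217,.0926,.19,36.3); crop('s13',290,90,170,125,4.7,'s13c')
E
```

```text
t 17.68 shift mm [ 0.4  1.8 33.3] turn rad 0.0015 deg 0.1 | now [0.52   0.0939 0.2232] al 36.39 tilt [ 0.0068 -0.0032 -1.    ] F [-0.   0.1  0.1] w 0.37 q6 [  2.2  -6.8 109.9  -0.2  76.5  55.9]
```

View pics/w13.png

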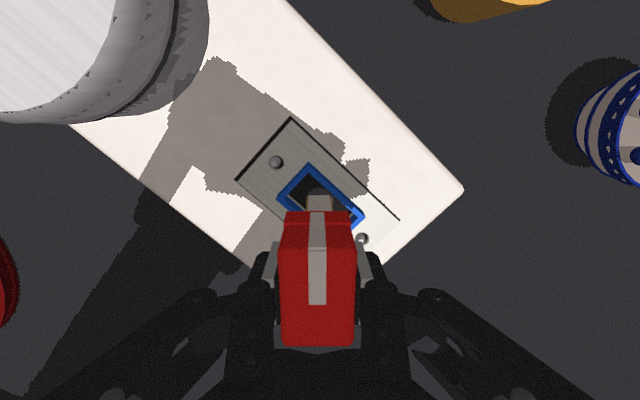

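View pics/s13c.png

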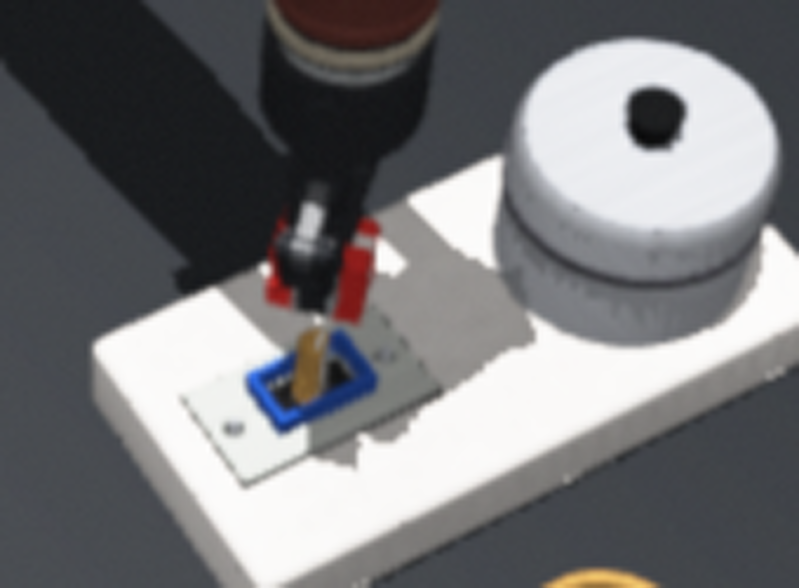

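Emit:
carry_out(rows=[[0.4, 1.8, 8, 0.0015, 1], [0.4, 1.8, 18, 0.0015, 1], [0.4, 1.8, 27, 0.0015, 1], [0.4, 1.8, 32, 0.0015, 1], [0.4, 1.8, 33, 0.0015, 1], [0.4, 1.8, 33, 0.0015, 1]])

```text
time_s: 18.42
eef_pos: [0.5218, 0.0927, 0.1904]
tcp_rot: [[0.806, 0.592, 0.007], [0.592, -0.806, -0.003], [0.004, 0.007, -1.0]]
ft_force: [0.5, -0.4, -0.8]
gripper_width: 0.368
```

```bash
python3 - <<'E'
from h import *
snap('wrist','w14'); snap('scene','s14');go(.5217,.0926,.1677,36.3); crop('s14',320,120,70,75,8,'s14c');crop('w14',230,120,180,240,2.5,'w14c')
E
```

```text
t 18.52 shift mm [-0.3 -0.2 23. ] turn rad 0.0002 deg 0.0 | now [0.5219 0.0927 0.1907] al 36.31 tilt [ 0.0076 -0.0031 -1.    ] F [0.1 1.  0.3] w 0.366 q6 [  2.1  -4.6 111.1  -0.2  73.   55.9]
```

View pics/w14c.png

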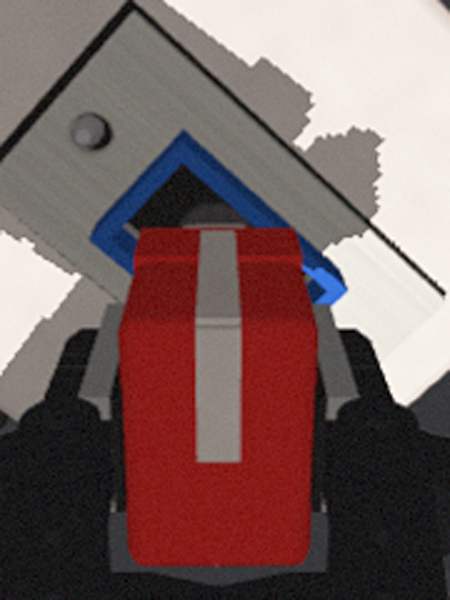

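View pics/s14c.png

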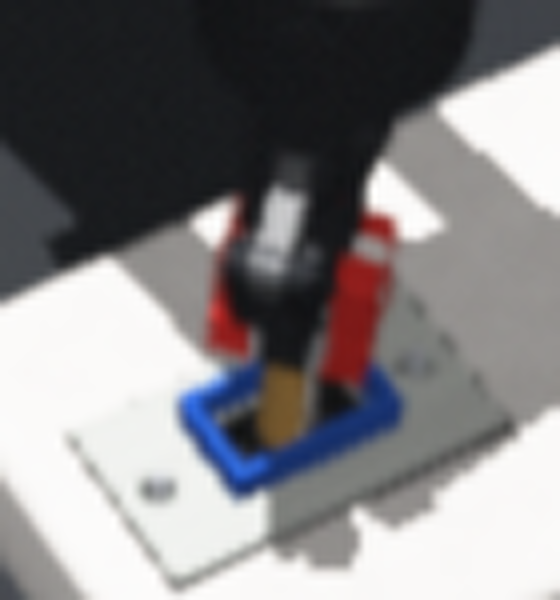

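Emit:
carry_out(rows=[[-0.3, -0.2, 3, 0, 1], [-0.3, -0.2, 6, 0, 1], [-0.3, -0.2, 9, 0, 1], [-0.3, -0.2, 11, 0, 1], [-0.3, -0.2, 12, 0, 1]])

```text
time_s: 19.15
eef_pos: [0.5217, 0.0927, 0.1786]
tcp_rot: [[0.806, 0.592, 0.008], [0.592, -0.806, -0.003], [0.004, 0.007, -1.0]]
ft_force: [-0.1, -0.9, -0.8]
gripper_width: 0.364
```

Emit:
carry_out(rows=[[0, 0, 2, 0, 1], [0, 0, 4, 0, 1], [0, 0, 6, 0, 1], [0, 0, 8, 0, 1], [0, 0, 9, 0, 1]])

```text
time_s: 19.77
eef_pos: [0.5217, 0.0926, 0.1694]
tcp_rot: [[0.806, 0.592, 0.008], [0.592, -0.806, -0.003], [0.004, 0.007, -1.0]]
ft_force: [-0.7, 0.5, -2.0]
gripper_width: 0.367
```

Emit:
carry_out(rows=[[0, 0, 1, 0, 1], [0, 0, 2, 0, 1], [0, 0, 3, 0, 1], [0, 0, 3, 0, 1]])

```text
time_s: 20.27
eef_pos: [0.5219, 0.0927, 0.1669]
tcp_rot: [[0.806, 0.592, 0.008], [0.592, -0.806, -0.003], [0.005, 0.007, -1.0]]
ft_force: [-1.8, -0.4, 2.9]
gripper_width: 0.366
```

Emit:
carry_out(rows=[[0, 0, 1, 0, 1], [0, 0, 2, 0, 1], [0, 0, 3, 0, 1], [0, 0, 3, 0, 1]])

```text
time_s: 20.78
eef_pos: [0.5221, 0.0927, 0.1644]
tcp_rot: [[0.806, 0.592, 0.008], [0.592, -0.806, -0.003], [0.005, 0.007, -1.0]]
ft_force: [-2.7, -0.8, 6.2]
gripper_width: 0.367
```

Emit:
carry_out(rows=[[0, -0.3, 1, 0, 1], [0, -0.3, 2, 0, 1], [0, -0.3, 3, 0, 1], [0, -0.3, 3.5, 0, 1], [0, -0.3, 3.5, 0, 1]])

```text
time_s: 21.4
eef_pos: [0.5222, 0.0928, 0.1618]
tcp_rot: [[0.806, 0.592, 0.008], [0.592, -0.806, -0.003], [0.005, 0.008, -1.0]]
ft_force: [-3.6, -0.8, 8.4]
gripper_width: 0.368
```

Emit:
carry_out(rows=[[0, 0, 1, 0, 1], [0, 0, 1.5, 0, 1], [0, 0, 1.5, 0, 1]])

```text
time_s: 21.78
eef_pos: [0.5225, 0.0928, 0.1615]
tcp_rot: [[0.806, 0.592, 0.009], [0.592, -0.806, -0.004], [0.005, 0.008, -1.0]]
ft_force: [-4.9, 0.1, 9.4]
gripper_width: 0.367
```

Emit:
carry_out(rows=[[-0.3, 0, 1, 0, 1], [-0.3, 0, 2, 0, 1], [-0.3, 0, 2.5, 0, 1], [-0.3, 0, 2.5, 0, 1], [-0.3, 0, 2.5, 0, 1]])

```text
time_s: 22.4
eef_pos: [0.5229, 0.0927, 0.1614]
tcp_rot: [[0.806, 0.592, 0.009], [0.592, -0.806, -0.003], [0.006, 0.008, -1.0]]
ft_force: [-7.5, -0.5, 15.8]
gripper_width: 0.367
```

Emit:
carry_out(rows=[[-0.3, 0, 2, 0, 1], [-0.3, 0, 3, 0, 1], [-0.3, 0, 3.5, 0, 1], [-0.3, 0, 3.5, 0, 1], [-0.3, 0, 3.5, 0, 1]])

```text
time_s: 23.02
eef_pos: [0.5233, 0.0927, 0.1613]
tcp_rot: [[0.806, 0.592, 0.009], [0.593, -0.806, -0.003], [0.006, 0.008, -1.0]]
ft_force: [-10.6, -0.3, 20.5]
gripper_width: 0.361
```

Emit:
carry_out(rows=[[-0.8, -0.6, 3.5, 0, 1], [-1.5, -1.1, 3.5, 0, 1], [-1.8, -1.3, 3.5, 0, 1], [-1.8, -1.3, 3.5, 0, 1]])

```text
time_s: 23.52
eef_pos: [0.5226, 0.0928, 0.1614]
tcp_rot: [[0.805, 0.593, 0.013], [0.593, -0.805, -0.003], [0.008, 0.01, -1.0]]
ft_force: [-6.1, -0.5, 16.7]
gripper_width: 0.367
```

```bash
python3 - <<'E'
from h import *
snap('wrist','w15'); snap('scene','s15');go(.5217,.0926,.1617,36.3); crop('s15',300,100,110,110,5,'s15c')
E
```

```text
t 23.62 shift mm [-0.8 -0.4 -0.3] turn rad 0.0008 deg 0.0 | now [0.5226 0.0928 0.1614] al 36.35 tilt [ 0.0128 -0.0034 -0.9999] F [-6.4 -0.6 18.3] w 0.368 q6 [  2.1  -2.5 112.2  -0.2  69.6  55.9]
```

View pics/w15.png

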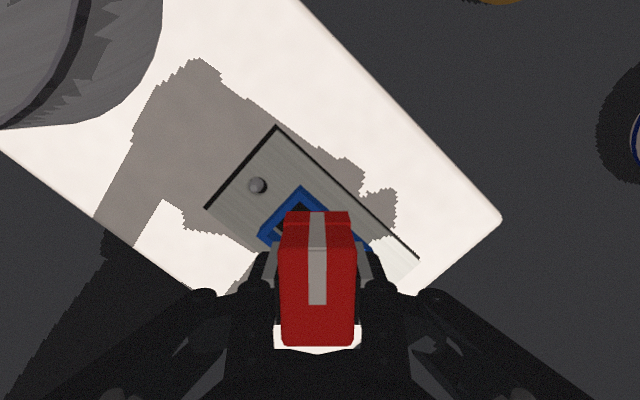

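View pics/s15c.png

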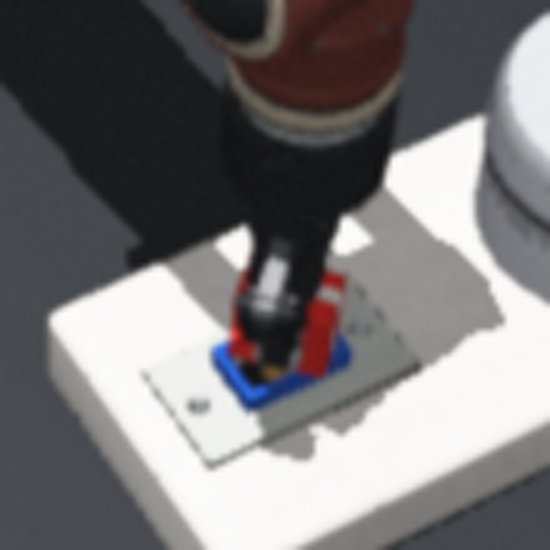

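```bash
python3 - <<'E'
from h import *
go(.5217,.0926,.1617,36.3); print(env.finish_job()); go(.5217,.0926,.1617,36.3)
E
```

```text
t 23.62 shift mm [-0.8 -0.4 -0.3] turn rad 0.0008 deg 0.0 | now [0.5226 0.0928 0.1614] al 36.35 tilt [ 0.0128 -0.0034 -0.9999] F [-6.4 -0.6 18.3] w 0.368 q6 [  2.1  -2.5 112.2  -0.2  69.6  55.9]
the job is handed in; nothing more can be done
None
the job is handed in; nothing more can be done
```

The job is done and handed in at 23.6 s. The arm was still gripping the knob and pressing it in.

**Plate:** It went down over both pins and lies flush. Contact came at the height I expected, and the pictures show both pins through its holes.

**Knob:** I turned it to 36.3°; the shaft's flat measured 35–38° in two views. It slid on without resistance, and the spring engaged within about 1 mm of the expected home height. It then compressed over about 6 mm with a force in line with the spring. After that the height stopped changing at 161.4 mm while the push rose to about 18 N, well above the 10 N spring, so I take it to be on its hard stop. The knob did not shift in the fingers between the pictures taken before and after pressing.

**Not ideal:** The last readings show about 6 N of sideways load along x. The tool is also tilted about 0.7°, which built up over the moves and which I could not correct. I did not take a close picture of the 7 mm gap between the knob and the neck; the depth is inferred from the tool height and force.

The arm never went near the jars, mortar, weight or screwdriver, and no reading suggested a collision. I did not re-measure their positions at the end.

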